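# Put the four swapped things back on their own colour-coded mats

## Robot

A 7-joint arm with a two-finger parallel gripper is mounted at the origin on a cart in front of the work surface, level with it; the furniture and walls round the work are solid. World frame = base frame: x ahead of the robot, y to its left, z up, the work surface at z = 0. Lengths are in mm, angles in rad, forces in N, time in s.
With the tool pointing down it reaches from about 425 to 1025 mm from the base axis. Payload 9.4 kg.
Tool frame: the origin (TCP) lies on the centre line of the jaws, within the pads' length; the fingertips stand 11 mm ahead of it and the grasp point (between the pads) lies 8 mm behind it (robot.nose_length is the distance from the TCP to the fingertips, in mm); z points along the fingers, y is the direction in which the jaws open and shut (so a half turn about z gives the same grasp; the last joint's range is limited). The gripper opens to 85 mm and grips with 20 to 120 N. Pads are 22 mm wide; open, the fingers measure 114 mm over their backs; the gripper's body (76 mm by 85 mm) begins 54 mm behind the grasp point. The pads swing forward as they close: fully open they stand 13 mm farther back than shut.
Start: joints at [-1.244, 0.599, -0.003, 1.599, 0.002, 0.943, -0.08], TCP at [284.867, 666.689, 242.275] pointing down, gripper open.
Joint ranges: [-2.57, 2.57], [-0.35, 1.97], [-1.29, 1.29], [0.11, 2.56], [-1.05, 4.19], [0.11, 1.86], [-2.63, 2.63]. Speed limits (rad/s): [2.22, 2.22, 3.01, 3.01, 3.14, 3.14, 3.14].

## Interface

Orientations are given as a unit quaternion [x, y, z, w].
In Python, from station import robot gives the robot as it stands. The module is installed in compiled form; this text tells all that it offers.
- The arm moves only by the tool arm_command, never from a script. Its argument "rows" is text: rows parted by semicolons, each of 4 numbers parted by spaces: the shift along the tool's x, y, z in m, then the turn about the tool's z in rad. In form: dx dy dz roll; .... A call has 1 to 10 rows; each row shifts and turns the commanded pose from where the row before left it, along the tool's axes as they then stand; what a row does not reach is not made up. A row lasts 1/12 s, in which the tool goes at most 41.7 mm and 7.16 degrees, less where a joint would pass 70% of its speed; a pose out of reach is approached as far as the arm can. A call is refused whole if a number of a shift passes 0.0417 or a number of a turn 0.125, either way. A call with a gripper value outside its range is refused whole. "hand" is the closure, from 0 (fully open) to 1 (shut), set as the call begins (left out, the last holds). The fingers move at their own pace and stop on an object; "force" is the grip in N (left out, the last holds). Time passes only in rows, so rows that do not move let the fingers close. It gives the time, the measured TCP pose, the force and the opening at its end, in the units of the state.
- robot.observe(): the state, without advancing time (a new reading comes with each control period).
- robot.capture(name): name is "scene" or "top"; returns (picture, depth): 420x560x3 uint8, red, green, blue; 420x560 float32, mm along the optical axis (not along the pixel's ray), 0 where there is no reading.
- robot.camera_model(name): a dict with "camera_matrix" (3x3 intrinsics, pixels), "pose" (4x4, takes a point from camera to world coordinates). Camera axes: x right, y down, z forward; pixel columns grow to the right and rows downward; lengths in mm; the calibration is good to about 2 mm. A picture is of the moment at which its call begins. camera_model takes no time and is no camera call.
- robot.finish_job(): hands the job in, once; it reports no verdict.
The state is a dict: "t": time; "qpos": joint angles; "joint_vel": joint speeds; "joint_torque": joint torques, N m; "ee_pos": TCP position; "tcp_rot": TCP orientation; "force": force on the tool from outside, world axes, zero at the start; "ft_torque": the same for the moment, N m; "opening": finger opening in mm.
Only numpy, scipy, OpenCV 4.12 (cv2) and the standard library are available. Lean on these libraries where they do the work, as an engineer would, in place of code of your own. Each camera call takes 0.05 s, during which the arm holds its last target.

## Task

The four things on the coloured mats have been put back in each other's places. Set each one upright in the middle of its own mat: the amber dropper bottle on red, the pink varnish bottle on green, the white mixing cup on blue and the block of rotary bits on yellow (turned any way you like). Use the empty grey mat to park things on the way, tip nothing over, and leave the grey mat empty at the end.

Things in the scene. Friction and masses are not known exactly. Their poses are not given: they have to be found in the camera images.
- dropper_bottle: amber glass dropper bottle with a black dropper cap, upright, round body 33 mm in diameter up to 70 mm, narrower cap above, 102 mm tall in all, about 70 g; grip it high on the body or at the shoulder (55 to 65 mm up), so that the gripper clears the cap. Origin: centre of its underside; z up along the bottle.
- varnish_bottle: small bottle of pink varnish with a tall gold-coloured cap, upright; glass body 31 mm wide near the foot, narrowing to the cap at 46 mm, cap 17 mm in diameter above it, 79 mm tall in all, about 50 g; grip the glass at about 33 mm up, so that the gripper clears the cap. Origin: centre of its underside; z up.
- mixing_cup: small heavy white mixing cup, 42 mm in diameter, 32 mm tall, solid for gripping (grip it by its outside across the middle, about 40 mm), about 70 g. Origin: centre of its underside; z up.
- bur_block: blue block carrying a row of small upright rotary bits; block 36 mm (its x) by 92 mm (its y) by 20 mm high, the bits above it reach 51 mm and occupy the middle 26 mm of its width; about 110 g. Grip it low across its 36 mm width, along its x. Origin: centre of its underside; z up.
- red_mat: red round mat lying fixed on the worktop, 100 mm in diameter, 4 mm thick. Origin: its centre on the worktop; its top is 4 mm above. One of the four things stands on it at the start, always a wrong one.
- green_mat: green round mat lying fixed on the worktop, 100 mm in diameter, 4 mm thick. Origin: its centre on the worktop; its top is 4 mm above. One of the four things stands on it at the start, always a wrong one.
- blue_mat: blue round mat lying fixed on the worktop, 100 mm in diameter, 4 mm thick. Origin: its centre on the worktop; its top is 4 mm above. One of the four things stands on it at the start, always a wrong one.
- yellow_mat: yellow round mat lying fixed on the worktop, 100 mm in diameter, 4 mm thick. Origin: its centre on the worktop; its top is 4 mm above. One of the four things stands on it at the start, always a wrong one.
- grey_mat: grey round mat lying fixed on the worktop, 100 mm in diameter, 4 mm thick. Origin: its centre on the worktop; its top is 4 mm above. Spare place, empty at the start, for parking a thing on the way.
Not all that is in view belongs to the job. What is shaped like the varnish_bottle but turquoise is not meant. There is more than one size of the mixing_cup; the job needs the largest.

How it is judged:
By the outcome, as a careful person would: the job done as asked, in the order asked, and still so for the second after the job is handed in, with the robot touching nothing.
It also fails if it takes over 128 s, if anything falls off the work surface, if the arm or the gripper's body presses on something with over 40 N, if the wrist force passes 120 N, or if a joint passes its speed limit or range.

## Working session

There is one attempt and no reset: what is moved stays moved. The work goes in short steps, Python scripts to look and compute and a tool call to move; the robot and the scene stay as the last step left them, time stands still between calls to the robot, and variables do not carry over. Pictures are saved under pics/ and viewed, and the job is handed in when it is done.

Besides the shell and the picture viewer there is one more tool, called after "Emit:" as name(argument=value, ...) on one line, values as JSON. arm_command: Moves the arm, as the interface text tells. Its arguments: {"type":"object","properties":{"rows":{"type":"string"},"hand":{"type":"number"},"force":{"type":"number"}},"required":["rows"]}

```bash
mkdir -p pics
python3 - <<'E'
from station import robot
import cv2,numpy as np
s=robot.observe();print(s)
for n in("scene","top"):
    p,d=robot.capture(n);cv2.imwrite(f"pics/{n}0.png",p[:,:,::-1]);np.save(f"{n}0.npy",d);np.save(f"{n}0p.npy",p)
    m=robot.camera_model(n);print(n,m)
E
```

```text
{'t': 0.0, 'qpos': array([-1.24369694,  0.60013073, -0.00252616,  1.60012928,  0.00175248,
        0.94291692, -0.07980211]), 'joint_vel': array([-1.08112551e-04, -8.09559093e-04,  8.31989195e-04,  4.55162855e-05,
        1.44113843e-04, -2.80879416e-04,  7.41043639e-04]), 'joint_torque': array([ 9.72620110e-04, -7.76472545e+01,  1.56549364e+00, -2.57976133e+01,
        1.23101310e-02,  9.49690060e-03,  6.69413495e-06]), 'ee_pos': array([284.69523315, 666.26249744, 241.41334628]), 'tcp_rot': array([ 2.00523706e-01,  9.79688531e-01, -7.84526103e-04, -1.01319562e-04]), 'force': array([0.57282048, 0.1767785 , 0.21419813]), 'ft_torque': array([-0.01371845,  0.04117161, -0.00245636]), 'opening': 85.45707705789293}
scene {'camera_matrix': array([[439.55853192,   0.        , 275.32018833],
       [  0.        , 439.55853192, 201.98160449],
       [  0.        ,   0.        ,   1.        ]]), 'pose': array([[ 7.72232357e-01, -4.23541290e-01,  4.73571497e-01,
         1.04630993e+01],
       [-6.35339821e-01, -5.13969618e-01,  5.76349324e-01,
        -5.38365587e+02],
       [-7.06374587e-04, -7.45954428e-01, -6.65996616e-01,
         6.97453755e+02],
       [ 0.00000000e+00,  0.00000000e+00,  0.00000000e+00,
         1.00000000e+00]])}
top {'camera_matrix': array([[448.96311742,   0.        , 280.23815588],
       [  0.        , 448.96311742, 209.0741917 ],
       [  0.        ,   0.        ,   1.        ]]), 'pose': array([[ 5.01135712e-03, -9.84539710e-01,  1.75089822e-01,
         3.48328560e+02],
       [-9.99980881e-01, -5.56821856e-03, -2.68931100e-03,
         4.70643561e+01],
       [ 3.62267187e-03, -1.75072997e-01, -9.84548791e-01,
         8.92658725e+02],
       [ 0.00000000e+00,  0.00000000e+00,  0.00000000e+00,
         1.00000000e+00]])}
```

View pics/scene0.png

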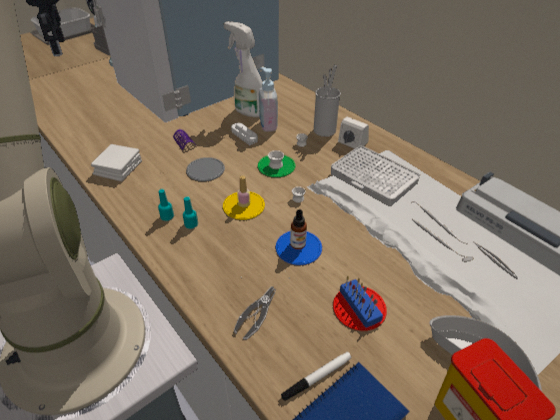

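View pics/top0.png

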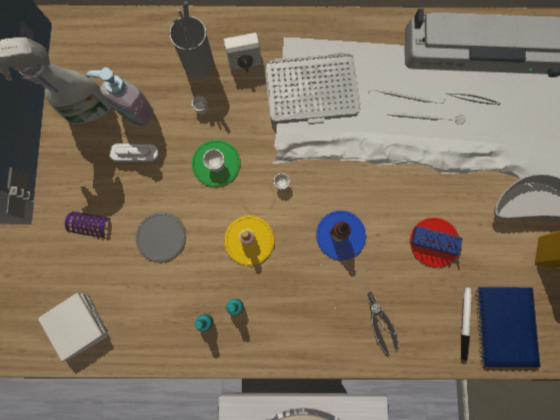

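```bash
cat > h.py <<'E'
from station import robot
import cv2,numpy as np
def cap(n):
    p,d=robot.capture(n);return p,d
def ray(n,u,v,z):
    m=robot.camera_model(n);K=m["camera_matrix"];T=m["pose"]
    r=T[:3,:3]@np.array([(u-K[0,2])/K[0,0],(v-K[1,2])/K[1,1],1]);o=T[:3,3]
    return (o+r*(z-o[2])/r[2])
def cloud(n,d):
    m=robot.camera_model(n);K=m["camera_matrix"];T=m["pose"]
    v,u=np.mgrid[:d.shape[0],:d.shape[1]]
    P=np.stack([(u-K[0,2])/K[0,0]*d,(v-K[1,2])/K[1,1]*d,d],-1)
    W=P@T[:3,:3].T+T[:3,3];W[d==0]=np.nan;return W
def mats(n,p):
    hsv=cv2.cvtColor(p,cv2.COLOR_RGB2HSV);out={}
    R={'red':((0,200,120),(6,255,255)),'green':((50,150,60),(75,255,255)),'blue':((106,200,120),(116,255,255)),'yellow':((20,200,140),(30,255,255)),'grey':((0,0,70),(180,30,130))}
    for k,(a,b) in R.items():
        m=cv2.inRange(hsv,np.array(a),np.array(b))
        cs,_=cv2.findContours(m,cv2.RETR_EXTERNAL,cv2.CHAIN_APPROX_NONE)
        for c in sorted(cs,key=cv2.contourArea)[::-1][:4]:
            h=cv2.convexHull(c)
            if len(h)<5: continue
            e=cv2.fitEllipse(h);out.setdefault(k,[]).append((np.round(e[0],1),np.round(e[1],1),cv2.contourArea(c)))
    return out
E
python3 - <<'E'
from h import *
for n in("scene","top"):
    p=np.load(f"{n}0p.npy")
    for k,l in mats(n,p).items():
        for e in l: print(n,k,e,ray(n,*e[0],4).round(1))
d=np.load("top0.npy");W=cloud("top",d)
# region heights
print("cabinet",np.nanmax(W[150:220,0:25].reshape(-1,3),0),np.nanmin(W[150:220,0:25].reshape(-1,3),0))
ds=np.load("scene0.npy");S=cloud("scene",ds)
a=S[20:110,110:275].reshape(-1,3);print("cab scene",np.nanmin(a,0),np.nanmax(a,0))
for nm,(u0,u1,v0,v1) in dict(cup=(195,235,145,180),c2=(270,295,170,195),c3=(190,210,92,115),var=(235,265,225,262),drop=(325,360,218,255),bur=(410,465,222,262)).items():
    q=W[v0:v1,u0:u1].reshape(-1,3);q=q[q[:,2]>12];print(nm,len(q),q.min(0).round(),q.max(0).round(),np.median(q,0).round())
P=[np.load("scene0p.npy"),np.load("top0p.npy")]
A=cv2.resize(P[0][140:340,150:400],None,fx=3,fy=3,interpolation=cv2.INTER_CUBIC);cv2.imwrite("pics/cs.png",A[:,:,::-1])
A=cv2.resize(P[1][85:270,190:470],None,fx=2.8,fy=2.8,interpolation=cv2.INTER_CUBIC);cv2.imwrite("pics/ct.png",A[:,:,::-1])
E
```

```text
scene red (array([501.6, 383.3]), array([ 54.4, 130.2]), 4342.5) [ 506.2 -511.8    4. ]
scene red (array([342.3, 312.1]), array([13.6, 33.4]), 239.5) [ 404.9 -253.2    4. ]
scene red (array([373.6, 305.8]), array([21.1, 36.1]), 143.0) [ 460.1 -280.8    4. ]
scene red (array([355.6, 327.6]), array([3. , 3.6]), 5.5) [ 399.7 -291.2    4. ]
scene green (array([276. , 165.5]), array([21.8, 36.9]), 405.5) [595.8 171.1   4. ]
scene blue (array([300.5, 247.6]), array([32.8, 40.1]), 442.0) [452.4 -84.5   4. ]
scene blue (array([282.9, 242.9]), array([11.1, 24.2]), 176.0) [432.4 -50.4   4. ]
scene yellow (array([246.7, 205.5]), array([26.3, 35.5]), 364.5) [443.8  94.9   4. ]
scene yellow (array([230. , 203.2]), array([12.4, 22.4]), 182.0) [418.2 126.5   4. ]
scene grey (array([ 30.4, 119.1]), array([17.3, 87.3]), 7743.5) [173.1 818.7   4. ]
scene grey (array([141.3,  43.2]), array([ 76.6, 165.2]), 6752.5) [ 694.8 1133.9    4. ]
scene grey (array([456.3, 324.6]), array([ 50.9, 204.3]), 2219.0) [ 544.5 -402.4    4. ]
scene grey (array([510. , 233.1]), array([ 28.5, 138.4]), 1861.5) [ 835.7 -344.
[... 600 characters left out ...]
y([73.4, 86.3]), array([ 45.8, 113.5]), 1688.5) [766.9 482.3   4. ]
top grey (array([480.3,  52.2]), array([ 94. , 163.5]), 843.5) [ 850.9 -383.3    4. ]
cabinet [607.99678753 554.73331576 136.23772442] [470.74484347 517.83100654  39.68131072]
cab scene [385.71884013 304.09765577 -69.43333029] [ 900.59858355 1280.1655386   306.45590185]
cup 344 [580. 158.  12.] [620. 198.  40.] [602. 179.  28.]
c2 185 [544.  28.  12.] [574.  57.  28.] [561.  43.  20.]
c3 178 [707. 196.  12.] [736. 227.  29.] [724. 214.  19.]
var 224 [431.  94.  12.] [461. 124.  85.] [443. 107.  41.]
drop 314 [440. -86.  13.] [472. -54. 107.] [453. -66.  66.]
bur 931 [ 415. -309.   12.] [ 471. -214.   57.] [ 442. -259.   25.]
```

View pics/cs.png

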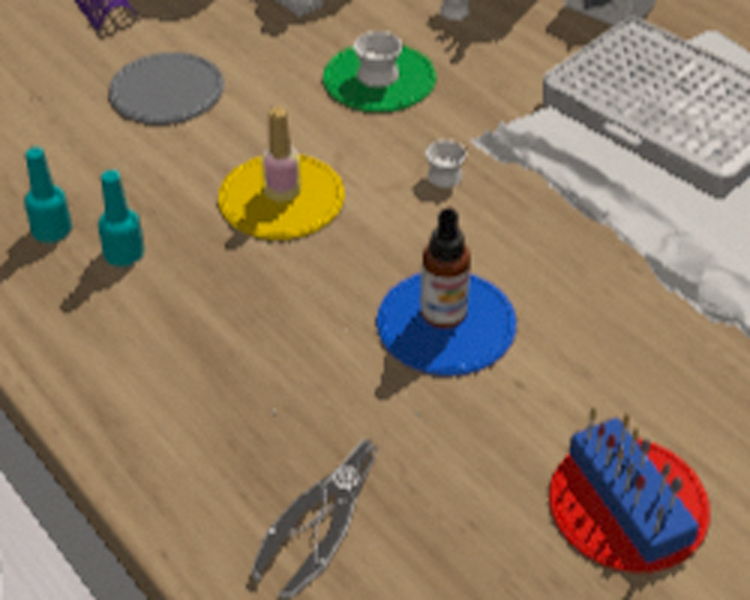

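View pics/ct.png

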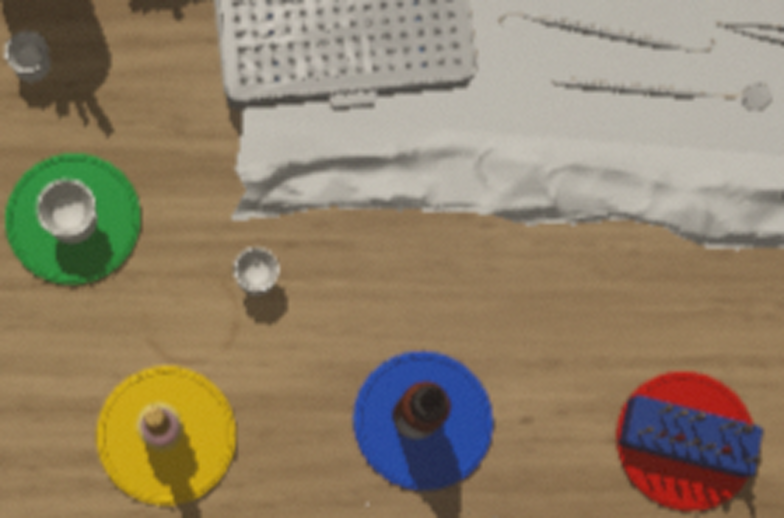

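```bash
cat >> h.py <<'E'
from scipy.optimize import least_squares
HS={'red':((0,150,40),(8,255,255)),'green':((50,120,25),(78,255,255)),'blue':((104,180,40),(118,255,255)),'yellow':((19,170,40),(32,255,255)),'grey':((0,0,50),(180,40,140))}
G0=dict(red=(440,-260),green=(602,178),blue=(452,-72),yellow=(443,105),grey=(449,283))
def matfit(n,p,d,k):
    hsv=cv2.cvtColor(p,cv2.COLOR_RGB2HSV);W=cloud(n,d)
    m=cv2.inRange(hsv,*map(np.array,HS[k]))>0
    m&=(np.hypot(W[...,0]-G0[k][0],W[...,1]-G0[k][1])<65)&(W[...,2]<12)
    v,u=np.where(m);X=np.array([ray(n,a,b,4)[:2] for a,b in zip(u,v)]).astype(np.float32)
    h=cv2.convexHull(X)[:,0]
    f=least_squares(lambda q:np.hypot(h[:,0]-q[0],h[:,1]-q[1])-q[2],[*G0[k],50],loss='soft_l1')
    return f.x.round(1)
def circ(P,r,g):
    f=least_squares(lambda q:np.hypot(P[:,0]-q[0],P[:,1]-q[1])-r,g,loss='soft_l1');return f.x.round(1)
def near(W,c,rad,z0,z1):
    q=W.reshape(-1,3);q=q[~np.isnan(q[:,0])]
    return q[(np.hypot(q[:,0]-c[0],q[:,1]-c[1])<rad)&(q[:,2]>z0)&(q[:,2]<z1)]
E
python3 - <<'E'
from h import *
for n in("scene","top"):
    p=np.load(f"{n}0p.npy");d=np.load(n+"0.npy");W=cloud(n,d)
    for k in HS: print(n,k,matfit(n,p,d,k))
    for nm,c,R,z0,z1,r in [('drop',(455,-68),30,20,70,16.5),('dropcap',(455,-68),30,85,110,6),('var',(445,108),30,12,36,15.5),('varcap',(445,108),30,55,85,8.5),('cup',(601,178),30,24,40,21),]:
        q=near(W,c,R,z0,z1);print(n,nm,len(q),circ(q,r,c),q.mean(0).round(1),q[:,2].max().round(1))
    q=near(W,(443,-261),65,19,27);rc=cv2.minAreaRect(q[:,:2].astype(np.float32));print(n,'bur',len(q),rc)
    f=near(W,(520,0),60,-20,20);print('table z',np.median(f[:,2]))
T=cloud("top",np.load("top0.npy"));S=cloud("scene",np.load("scene0.npy"))
for W in(T,S):
    q=W.reshape(-1,3);q=q[(q[:,2]>60)&(q[:,0]>250)&(q[:,0]<750)&(q[:,1]<900)&(q[:,1]>150)]
    H,xe,ye=np.histogram2d(q[:,0],q[:,1],[np.arange(250,800,50),np.arange(150,950,50)],) 
    Z=np.array([[q[(q[:,0]//50==x//50)&(q[:,1]//50==y//50)][:,2].max(initial=0) for y in range(150,900,50)] for x in range(250,750,50)]);print(Z.round().astype(int))
E
```

```text
scene red [ 437.6 -265.2   49.8]
scene green [597.  172.9  48.6]
scene blue [450.7 -79.4  48.1]Traceback (most recent call last):
  File "<stdin>", line 4, in <module>
  File "h.py", line 32, in matfit
    v,u=np.where(m);X=np.array([ray(n,a,b,4)[:2] for a,b in zip(u,v)]).astype(np.float32)
                                ~~~^^^^^^^^^
  File "h.py", line 6, in ray
    m=robot.camera_model(n);K=m["camera_matrix"];T=m["pose"]
ValueError: time passes only in moves, steps and waits
```

```bash
python3 - <<'E'
from station import robot
import pickle
pickle.dump({n:robot.camera_model(n) for n in("scene","top")},open("cam.pkl","wb"))
E
sed -i 's/^import cv2,numpy as np/import cv2,numpy as np,pickle\nCAM=pickle.load(open("cam.pkl","rb"))/; s/robot.camera_model(n)/CAM[n]/' h.py
cat > m.py <<'E'
from h import *
for n in("scene","top"):
    p=np.load(f"{n}0p.npy");d=np.load(n+"0.npy");W=cloud(n,d)
    for k in HS: print(n,k,matfit(n,p,d,k))
    for nm,c,R,z0,z1,r in [('drop',(455,-70),30,20,70,16.5),('dropcap',(455,-70),30,85,110,6),('var',(445,106),30,12,36,15.5),('varcap',(445,106),30,55,85,8.5),('cup',(599,176),30,24,40,21),]:
        q=near(W,c,R,z0,z1);print(n,nm,len(q),circ(q,r,c),q.mean(0).round(1),q[:,2].max().round(1))
    q=near(W,(443,-261),65,19,27);rc=cv2.minAreaRect(q[:,:2].astype(np.float32));print(n,'bur',len(q),rc)
    f=near(W,(520,0),60,-20,20);print('table z',np.median(f[:,2]))
T=cloud("top",np.load("top0.npy"));S=cloud("scene",np.load("scene0.npy"))
for W in(T,S):
    q=W.reshape(-1,3);q=q[(q[:,2]>60)&(q[:,0]>250)&(q[:,0]<750)&(q[:,1]<900)&(q[:,1]>150)]
    Z=np.array([[q[(q[:,0]//50==x//50)&(q[:,1]//50==y//50)][:,2].max(initial=0) for y in range(150,900,50)] for x in range(250,750,50)]);print(Z.round().astype(int))
E
python3 m.py
```

```text
scene red [ 437.6 -265.2   49.8]
scene green [597.  172.9  48.6]
scene blue [450.7 -79.4  48.1]
scene yellow [439.5 102.5  49.6]
scene grey [445.3 277.4  48.7]
scene drop 307 [456.4 -70.7] [448.2 -79.6  47.1] 69.9
scene dropcap 57 [456.2 -70.8] [453.6 -73.6  96. ] 105.6
scene var 107 [446.  108.8] [439.5  98.8  23.7] 35.9
scene varcap 76 [446.2 110.5] [443.5 105.   71.1] 84.1
scene cup 124 [596.9 175.4] [601.1 178.8  30.8] 37.4
scene bur 710 ((441.25347900390625, -262.9220886230469), (92.84234619140625, 37.68317413330078), 75.94375610351562)
table z -0.5149667624320386
top red [ 441.9 -262.7   49.8]
top green [602.3 177.7  48.9]
top blue [455.  -75.8  46.6]
top yellow [443.6 106.6  49.4]
top grey [449.6 282.7  48.2]
top drop 171 [457.5 -71. ] [452.  -65.2  55.2] 69.6
top dropcap 49 [457.3 -70.5] [456.4 -69.7 101. ] 106.8
top var 27 [446.7 109.2] [436.2 101.9  25.6] 36.0
top varcap 65 [448.3 111.1] [444.9 107.8  77.6] 85.0
top cup 225 [596.9 175.4] [602.2 179.1  31.8] 39.1
top bur 725 ((442.7801208496094, -262.232177734375), (93.18539428710938, 36.56719970703125), 75.65626525878906)
t
[... 587 characters left out ...]
   0]
 [  0   0   0 178 178 262 266 161   0   0   0   0   0   0   0]]
[[ 79   0   0   0   0   0   0   0 346 371 369 267   0   0   0]
 [  0   0   0   0   0   0   0   0   0 363 344 332   0   0   0]
 [  0   0   0   0   0   0   0   0   0   0   0   0   0   0   0]
 [  0   0   0   0   0   0   0   0   0   0   0   0   0   0   0]
 [  0   0   0   0   0   0   0 353 348 337 323 313 302 288 278]
 [  0   0   0   0   0   0   0 347   0   0   0   0   0   0   0]
 [  0   0   0   0   0   0   0 338   0   0   0   0   0   0   0]
 [  0   0   0   0   0   0   0 327   0   0   0   0   0   0   0]
 [  0   0   0 175 137 257 262 318   0   0   0   0   0   0   0]
 [  0   0   0 177 175 260 264 308   0   0   0   0   0   0   0]]
```

```bash
cat >> h.py <<'E'
def matfit2(n,p,d,k):
    hsv=cv2.cvtColor(p,cv2.COLOR_RGB2HSV);W=cloud(n,d)
    m=cv2.inRange(hsv,*map(np.array,HS[k]))>0
    m&=(np.hypot(W[...,0]-G0[k][0],W[...,1]-G0[k][1])<65)&(W[...,2]<12)
    X=W[m].astype(np.float32);z=np.median(X[:,2]);X=X[X[:,2]>z-1.5]
    h=cv2.convexHull(np.ascontiguousarray(X[:,:2]))[:,0]
    f=least_squares(lambda q:np.hypot(h[:,0]-q[0],h[:,1]-q[1])-q[2],[*G0[k],50],loss='soft_l1')
    return f.x.round(1),z.round(1)
E
python3 - <<'E'
from h import *
for n in("scene","top"):
    p=np.load(f"{n}0p.npy");d=np.load(n+"0.npy")
    for k in HS: print(n,k,*matfit2(n,p,d,k))
    W=cloud(n,d)
    for z in (26,30,34):
        q=near(W,(601,178),30,z,40);print('cup',z,len(q),cv2.minEnclosingCircle(q[:,:2].astype(np.float32)))
E
```

```text
scene red [ 438.9 -264.4   49.3] 3.5
scene green [598.6 174.1  47.9] 3.4
scene blue [451.3 -78.8  47.9] 3.5
scene yellow [441.  104.3  48.9] 3.3
scene grey [446.6 279.2  48.3] 3.2
cup 26 105 ((601.1190185546875, 175.47288513183594), 23.404504776000977)
cup 30 74 ((601.1190185546875, 175.47288513183594), 23.404504776000977)
cup 34 28 ((599.1707153320312, 175.8582000732422), 22.42974090576172)
top red [ 441.4 -262.6   49.4] 4.5
top green [601.9 177.5  48.8] 4.3
top blue [454.9 -75.8  46.5] 4.5
top yellow [443.4 106.1  48.9] 4.4
top grey [449.8 282.4  48.2] 4.4
cup 26 198 ((599.9157104492188, 177.08946228027344), 21.215757369995117)
cup 30 141 ((599.9157104492188, 177.08946228027344), 21.215757369995117)
cup 34 82 ((599.9484252929688, 176.9405059814453), 21.129179000854492)
```

Emit:
arm_command(rows="0 0 0 0.1167;0 0 0 0.1167;0 0 0 0.1167;0 0 0 0.1167;0 0 0 0.1167;0 0 0 0.1167;0 0 0 0.1167;0 0 0 0.1167;0 0 0 0.1167;0 0 0 0.1167", hand=0, force=40)

```text
t: 0.93
ee_pos: [284.7, 666.5, 241.8]
tcp_rot: [0.709, 0.705, -0.0, 0.0]
force: [0.6, -0.5, -0.3]
opening: 85.5
```

Emit:
arm_command(rows="-0.02 0.006 0 0;-0.03 0.009 0 0;-0.03 0.009 0 0;-0.03 0.009 0 0;-0.035 0.012 0 0;-0.035 0.018 0 0;-0.035 0.018 0 0;-0.035 0.018 0 0;-0.035 0.018 0 0;-0.035 0.018 0 0")

```text
t: 1.77
ee_pos: [420.2, 344.9, 242.2]
tcp_rot: [0.707, 0.707, -0.0, 0.0]
force: [0.9, 0.7, -0.2]
opening: 85.5
```

Emit:
arm_command(rows="-0.025 0.025 0 0;-0.025 0.026 0 0;-0.025 0.026 0 0;-0.025 0.026 0 0;-0.025 0.026 0.01 0;-0.02 0.025 0.02 0;-0.015 0.015 0.03 0;-0.009 0.01 0.03 0;0 0 0.03 0;0 0 0.01 0")

```text
t: 2.6
ee_pos: [597.4, 176.1, 108.1]
tcp_rot: [0.708, 0.706, -0.003, -0.001]
force: [-1.0, 0.1, 0.4]
opening: 85.5
```

Run:
```python
from h import *
for n in("scene","top"):
    p,d=cap(n);cv2.imwrite(f"pics/{n}1.png",p[:,:,::-1])
```

```text
(no output)
```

View pics/scene1.png

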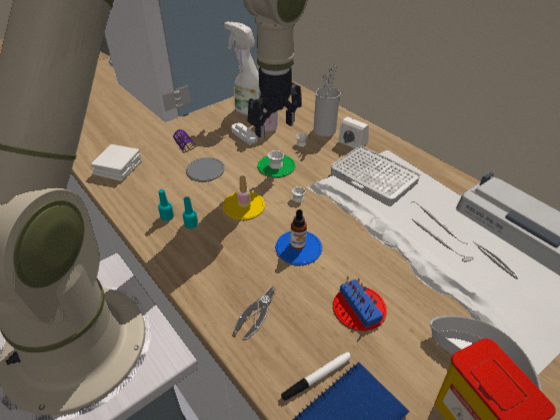

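View pics/top1.png

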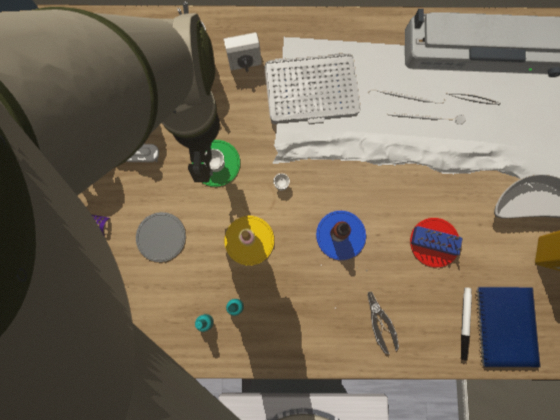

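Run:
```python
from h import *
s=robot.observe();print(s['qpos'].round(2),s['ee_pos'])
for n in("scene","top"):
    p,d=cap(n);W=cloud(n,d)
    q=near(W,(600,176),80,80,150);print(n,len(q),q.min(0).round(),q.max(0).round(),q.mean(0).round())
    if n=="scene":
      for z in range(90,150,10):
        a=q[(q[:,2]>=z)&(q[:,2]<z+10)]
        if len(a): print(z,a.min(0).round(),a.max(0).round(),len(a))
```

```text
[-0.55  0.66  0.25  1.95 -0.29  0.57 -0.1 ] [597.39872865 177.48010252 110.28617624]
scene 214 [537. 163. 112.] [654. 188. 150.] [595. 173. 133.]
110 [542. 166. 112.] [652. 187. 120.] 27
120 [537. 163. 120.] [650. 185. 130.] 62
130 [538. 164. 131.] [654. 187. 140.] 60
140 [538. 164. 140.] [652. 188. 150.] 65
top 24 [544. 167. 116.] [555. 171. 149.] [549. 169. 130.]
```

Emit:
arm_command(rows="0 0.002 0.02 0;0 0 0.02 0;0 0 0.015 0;0 0 0.015 0;0 0 0.01 0;0 0 0.01 0;0 0 0.006 0;0 0 0 0;0 0 0 0")

```text
t: 3.55
ee_pos: [601.1, 177.8, 16.7]
tcp_rot: [0.707, 0.707, 0.0, 0.0]
force: [0.2, -0.3, 0.8]
opening: 85.5
```

Emit:
arm_command(rows="-0.001 -0.001 0.003 0;0 0 0 0;0 0 0 0;0 0 0 0;0 0 0 0;0 0 0 0;0 0 0 0;0 0 0 0", hand=1)

```text
t: 4.22
ee_pos: [600.2, 176.7, 13.8]
tcp_rot: [0.707, 0.707, 0.0, 0.0]
force: [-0.6, -0.5, 5.7]
opening: 39.2
```

Emit:
arm_command(rows="0 0 -0.01 0;0 0 -0.02 0;0 0 -0.03 0;0.005 -0.01 -0.03 0;0.015 -0.022 0 0;0.02 -0.03 0 0;0.02 -0.03 0 0;0.02 -0.03 0 0;0.015 -0.02 0 0;0.009 -0.01 0 0")

```text
t: 5.05
ee_pos: [444.3, 282.6, 103.7]
tcp_rot: [0.706, 0.708, -0.001, -0.001]
force: [0.3, 0.6, -1.5]
opening: 38.8
```

Emit:
arm_command(rows="0 0 0.01 0;0 0 0.02 0;0 0 0.02 0;0 0 0.015 0;0 0 0.01 0;0 0 0.005 0;0 0 0 0")

```text
t: 5.63
ee_pos: [448.0, 280.0, 22.4]
tcp_rot: [0.707, 0.707, -0.001, -0.0]
force: [0.3, 0.8, -1.2]
opening: 39.3
```

Emit:
arm_command(rows="0 0 0.004 0;0 0 0.003 0;0 0 0 0;0 0 0 0")

```text
t: 5.97
ee_pos: [448.0, 280.8, 16.6]
tcp_rot: [0.707, 0.707, 0.0, 0.0]
force: [0.6, -0.8, -0.3]
opening: 38.4
```

Emit:
arm_command(rows="0 0 0.001 0;0 0 0.001 0;0 0 0 0;0 0 0 0")

```text
t: 6.3
ee_pos: [447.9, 280.7, 14.4]
tcp_rot: [0.707, 0.707, 0.0, 0.0]
force: [0.0, 0.0, -0.7]
opening: 39.3
```

Emit:
arm_command(rows="0 0 0.0007 0;0 0 0 0;0 0 0 0")

```text
t: 6.55
ee_pos: [447.9, 280.7, 13.8]
tcp_rot: [0.707, 0.707, 0.0, 0.0]
force: [-0.9, -0.4, 4.7]
opening: 39.0
```

Emit:
arm_command(rows="0 0 0 0;0 0 0 0;0 0 0 0;0 0 0 0;0 0 0 0;0 0 0 0;0 0 -0.01 0;0 0 -0.03 0;0 0 -0.03 0;0 0 -0.03 0", hand=0)

```text
t: 7.38
ee_pos: [447.5, 280.2, 115.1]
tcp_rot: [0.707, 0.707, -0.001, -0.0]
force: [-1.1, 0.7, 0.3]
opening: 85.5
```

Emit:
arm_command(rows="-0.02 0 0 0;-0.035 0 0 0;-0.035 0 0 0;-0.035 0 0 0;-0.025 0 0 0;-0.015 -0.001 0 0;-0.006 0 0 0;0 0 0.01 0;0 0 0 0")

```text
t: 8.13
ee_pos: [446.8, 109.9, 103.3]
tcp_rot: [0.707, 0.707, -0.0, -0.0]
force: [0.2, 0.5, -1.1]
opening: 85.5
```

Run:
```python
from h import *
print(robot.observe()['ee_pos'])
for n in("scene","top"):
    p,d=cap(n);W=cloud(n,d);np.save(n+"1.npy",d);np.save(n+"1p.npy",p)
    cv2.imwrite(f"pics/{n}2.png",p[:,:,::-1])
    q=near(W,(448,281),30,24,40);print(n,len(q))
    if len(q)>5:print('cup',cv2.minEnclosingCircle(q[:,:2].astype(np.float32)))
    q=near(W,(446,109),80,100,150)
    if len(q)>5:print('grip',q.min(0).round(),q.max(0).round())
```

```text
[446.83416239 109.86470935 103.32090667]
scene 102
cup ((447.6314392089844, 280.2274475097656), 21.796344757080078)
grip [381.  95. 105.] [514. 122. 150.]
top 0
```

View pics/scene2.png

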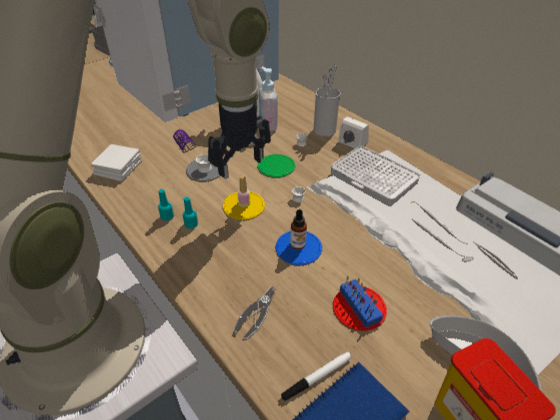

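Run:
```python
from h import *
for n in("scene","top"):
    p=np.load(n+"1p.npy");d=np.load(n+"1.npy")
    for k in HS:
        try: print(n,k,*matfit2(n,p,d,k))
        except Exception as e: print(n,k,'x')
```

```text
scene red [ 438.9 -264.6   49.3] 3.4
scene green [598.2 174.4  48. ] 3.3
scene blue [451.5 -78.5  48. ] 3.5
scene yellow [441.2 104.4  48.9] 3.4
scene grey [444.5 279.4  46.8] 3.4
top red [ 441.5 -262.9   49.3] 4.4
top green [604.8 177.3  46.2] 4.3
top blue [454.9 -75.7  46.2] 4.5
top yellow [441.1 102.5  45. ] 4.5
top grey x
  return _methods._mean(a, axis=axis, dtype=dtype,
  ret = ret.dtype.type(ret / rcount)
```

Emit:
arm_command(rows="-0.001 -0.0005 0.02 0;0 0 0.02 0;0 0 0.015 0;0 0 0.01 0;0 0 0.006 0;0 0 0.004 0;0 0 0 0;0 0 0 0")

```text
t: 8.9
ee_pos: [446.5, 109.0, 28.9]
tcp_rot: [0.707, 0.707, 0.0, 0.0]
force: [-0.3, 0.0, -0.0]
opening: 85.5
```

Emit:
arm_command(rows="0 0 0.003 0;0 0 0 0;0 0 0 0;0 0 0 0;0 0 0 0;0 0 0 0;0 0 0 0;0 0 0 0;0 0 0 0", hand=1)

```text
t: 9.65
ee_pos: [446.6, 108.8, 26.2]
tcp_rot: [0.707, 0.707, 0.0, 0.0]
force: [0.4, -0.3, 7.9]
opening: 29.3
```

Emit:
arm_command(rows="0 0 -0.005 0;0 0 -0.015 0;0 0 -0.025 0;0 0.01 -0.025 0;0.01 0.022 0 0;0.012 0.03 0 0;0.014 0.03 0 0;0.014 0.03 0 0;0.012 0.02 0 0;0.005 0.0115 0 0")

```text
t: 10.48
ee_pos: [602.3, 177.7, 96.0]
tcp_rot: [0.707, 0.708, 0.001, 0.001]
force: [0.4, -0.3, -1.2]
opening: 29.0
```

Emit:
arm_command(rows="0 0 0 0;0 0 0.01 0;0 0 0.02 0;0 0 0.015 0;0 0 0.01 0;0 0 0.006 0;0 0 0 0;0 0 0 0")

```text
t: 11.15
ee_pos: [599.6, 175.2, 34.6]
tcp_rot: [0.707, 0.707, -0.0, -0.0]
force: [-0.4, -0.1, -0.1]
opening: 29.1
```

Emit:
arm_command(rows="0.001 0.0005 0.004 0;0 0 0.0025 0;0 0 0.001 0;0 0 0 0;0 0 0 0")

```text
t: 11.57
ee_pos: [600.4, 176.7, 27.2]
tcp_rot: [0.707, 0.707, 0.0, 0.0]
force: [-0.5, 0.5, -0.1]
opening: 28.9
```

Emit:
arm_command(rows="0 0 0.001 0;0 0 0 0;0 0 0 0")

```text
t: 11.82
ee_pos: [600.5, 176.7, 26.3]
tcp_rot: [0.707, 0.707, 0.0, 0.0]
force: [0.5, 0.8, 3.0]
opening: 28.7
```

Contact; release and rise clear of the cap.

Emit:
arm_command(rows="0 0 0 0;0 0 0 0;0 0 0 0;0 0 0 0;0 0 0 0;0 0 0 0;0 0 -0.01 0;0 0 -0.03 0;0 0 -0.035 0;0 0 -0.035 0", hand=0)

```text
t: 12.65
ee_pos: [599.9, 176.3, 137.5]
tcp_rot: [0.707, 0.707, -0.001, -0.0]
force: [-0.2, 0.5, -0.0]
opening: 85.7
```

Emit:
arm_command(rows="-0.02 -0.008 -0.01 0;-0.035 -0.012 0 0;-0.035 -0.012 0 0;-0.035 -0.013 0 0;-0.035 -0.013 0 0;-0.035 -0.013 0 0;-0.035 -0.013 0 0;-0.035 -0.013 0 0;-0.035 -0.012 0 0;-0.035 -0.012 0 0")

```text
t: 13.48
ee_pos: [478.5, -159.9, 146.9]
tcp_rot: [0.707, 0.707, 0.0, 0.0]
force: [1.0, 0.2, 1.0]
opening: 85.2
```

Emit:
arm_command(rows="-0.035 -0.012 0 0;-0.03 -0.012 0 0;-0.02 -0.008 0 0;-0.015 -0.004 0 0;-0.005 -0.001 0 0;0 0 0 0.062;0 0 0 0.062;0 0 0 0.062;0 0 0 0.062;0 0 0 0")

```text
t: 14.32
ee_pos: [442.9, -262.3, 146.4]
tcp_rot: [0.79, 0.614, 0.0, -0.0]
force: [0.7, -0.8, 0.2]
opening: 85.6
```

Run:
```python
from h import *
s=robot.observe();print(s['ee_pos'],s['tcp_rot'],s['qpos'].round(2))
for n in("scene","top"):
    p,d=cap(n);W=cloud(n,d);np.save(n+"2.npy",d);np.save(n+"2p.npy",p)
    cv2.imwrite(f"pics/{n}3.png",p[:,:,::-1])
    for k in HS:
        try: print(n,k,*matfit2(n,p,d,k))
        except Exception as e: print(n,k,'x')
    for nm,c,R,z0,z1,r in [('cup',(448,281),30,24,40,21),('var',(600,176),30,12,36,15.5),('varcap',(600,176),30,55,85,8.5),('drop',(455,-70),30,20,70,16.5)]:
        q=near(W,c,R,z0,z1)
        if len(q)>10: print(n,nm,len(q),circ(q,r,c),q[:,2].max().round(1),cv2.minEnclosingCircle(q[:,:2].astype(np.float32)))
    q=near(W,(443,-261),65,19,27)
    if len(q)>10: print(n,'bur',len(q),cv2.minAreaRect(q[:,:2].astype(np.float32)))
```

```text
[ 442.91161874 -262.33970998  146.38721887] [ 7.89607364e-01  6.13612392e-01  1.98951513e-04 -5.38859108e-05] [ 0.15  0.52  0.39  2.18 -0.41  0.51  0.61]
scene red [ 439.  -264.5   49.1] 3.5
scene green [598.4 174.4  48. ] 3.3
scene blue [451.4 -78.7  47.9] 3.5
scene yellow [441.  104.4  49. ] 3.4
scene grey [446.6 279.1  48. ] 3.4
scene cup 130 [445.4 278.9] 37.2 ((446.6918029785156, 280.8890686035156), 22.499713897705078)
scene var 95 [599.9 176.6] 35.9 ((594.9097900390625, 172.40304565429688), 15.040966033935547)
scene varcap 68 [600.1 178.1] 83.9 ((597.1268310546875, 174.69180297851562), 8.65191650390625)
scene drop 300 [456.4 -70.8] 69.9 ((454.2916259765625, -72.7101058959961), 17.371337890625)
scene bur 719 ((440.94744873046875, -263.2236022949219), (92.61697387695312, 36.59035110473633), 75.47782135009766)
top red [ 441.6 -262.6   49.3] 4.4
top green [602.1 177.5  48.8] 4.5
top blue [455.1 -75.7  46.5] 4.5
top yellow [443.3 106.3  49.1] 4.4
top grey [449.7 282.3  48.2] 4.5
top cup 255 [446.4 278.1] 39.1 ((447.525634765625, 281.28961181640625), 20.993623733520508)
top var 56 [600.3 177.2] 35.8 ((599.4872436523438, 176.7374267578125), 15.412618637084961)
top varcap 80 [601.7 177.6] 84.6 ((598.7080688476562, 176.20494079589844), 7.785075664520264)
top drop 171 [457.5 -70.9] 69.8 ((456.8104553222656, -70.12711334228516), 16.695283889770508)
top bur 731 ((442.6538391113281, -262.3454895019531), (93.49909210205078, 36.523155212402344), 75.4264144897461)
```

View pics/scene3.png

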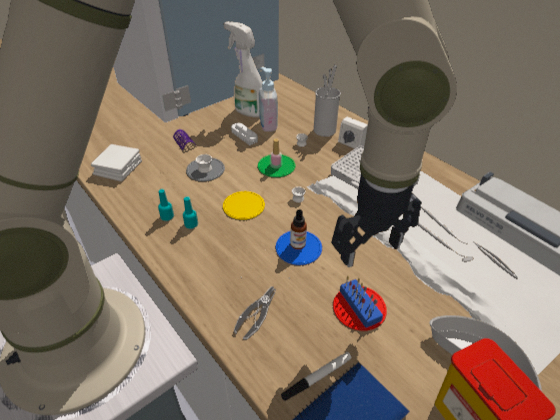

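View pics/top3.png

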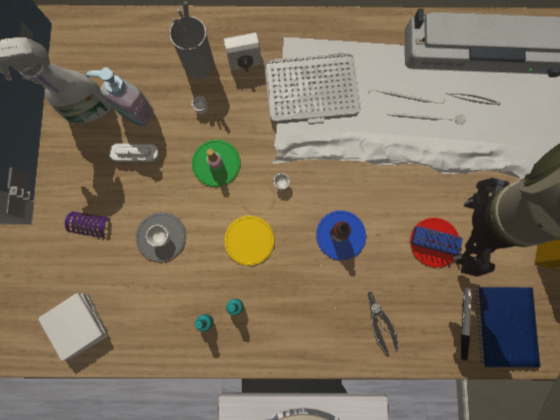

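Emit:
arm_command(rows="-0.0005 -0.001 0.02 0;0 0 0.03 0;0 0 0.03 0;0 0 0.02 0;0 0 0.015 0;0 0 0.01 0;0 0 0.005 0;0 0 0 0;0 0 0 0")

```text
t: 15.17
ee_pos: [441.5, -263.6, 16.5]
tcp_rot: [0.789, 0.614, 0.0, 0.0]
force: [-1.0, 0.4, 0.2]
opening: 85.3
```

Emit:
arm_command(rows="0 0 0.0035 0;0 0 0 0;0 0 0 0;0 0 0 0;0 0 0 0;0 0 0 0;0 0 0 0;0 0 0 0;0 0 0 0", hand=1, force=50)

```text
t: 15.92
ee_pos: [441.5, -263.7, 14.2]
tcp_rot: [0.789, 0.614, 0.001, 0.001]
force: [-2.5, 1.2, 19.9]
opening: 35.0
```

Emit:
arm_command(rows="0 0 -0.002 0;0 0 -0.005 0;0 0 -0.01 0;0 0 -0.015 0;0 0 0 0")

```text
t: 16.33
ee_pos: [441.9, -263.9, 46.8]
tcp_rot: [0.789, 0.614, 0.0, 0.001]
force: [0.3, -0.8, -0.4]
opening: 34.8
```

Run:
```python
from h import *
s=robot.observe();print(s['ee_pos'],s['force'])
p,d=cap("scene");W=cloud("scene",d);A=cv2.resize(p[200:360,270:460],None,fx=3.5,fy=3.5,interpolation=cv2.INTER_CUBIC);cv2.imwrite("pics/b1.png",A[:,:,::-1])
```

```text
[ 441.91374956 -263.93564159   46.82449072] [ 0.31976938 -0.82276632 -0.42606389]
```

View pics/b1.png

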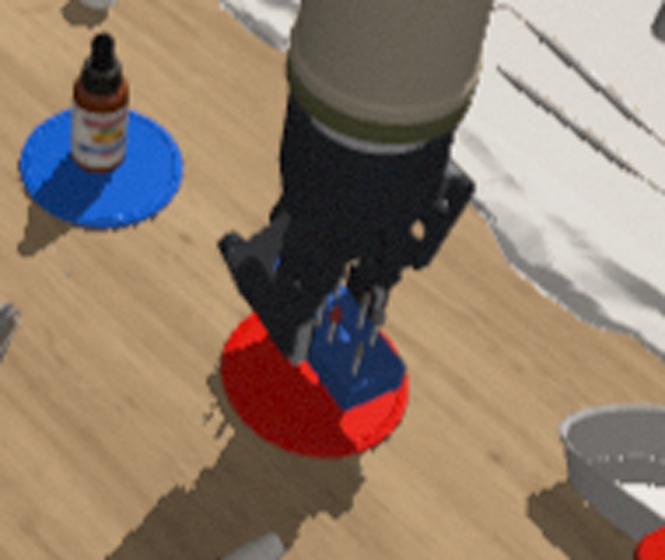

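Emit:
arm_command(rows="0 0 -0.02 -0.031;0 0 -0.03 -0.062;0 0 -0.03 -0.062;0 0 -0.025 -0.062;0 0 -0.005 -0.031;0 0 0 0;0 0 0 0")

```text
t: 16.97
ee_pos: [441.3, -263.1, 154.1]
tcp_rot: [0.707, 0.707, 0.0, -0.0]
force: [-0.8, 0.1, -0.7]
opening: 34.6
```

Emit:
arm_command(rows="0.015 0 0 0;0.03 0 0 0;0.035 0 0 0;0.035 0 0 0;0.035 0 0 0;0.035 0 0 0;0.035 0 0 0;0.035 0 0 0;0.035 0 0 0;0.03 0 0 0")

```text
t: 17.8
ee_pos: [440.2, 58.6, 153.0]
tcp_rot: [0.707, 0.707, -0.001, -0.001]
force: [0.6, -1.0, -1.0]
opening: 35.1
```

Emit:
arm_command(rows="0.025 0 0 0;0.015 0 0 0;0.008 0 0 0;0 0 0.015 0;0 0 0.03 0;0 0 0.03 0;0 0 0.02 0;0 0 0.015 0;0 0 0.01 0;0 0 0 0")

```text
t: 18.63
ee_pos: [440.1, 102.9, 32.0]
tcp_rot: [0.708, 0.706, -0.002, -0.001]
force: [0.2, 0.7, -1.1]
opening: 34.8
```

Emit:
arm_command(rows="0.0005 0.0005 0 0;0 0 0.007 0;0 0 0.004 0;0 0 0 0;0 0 0 0")

```text
t: 19.05
ee_pos: [441.9, 104.8, 24.0]
tcp_rot: [0.707, 0.707, -0.0, 0.0]
force: [-0.0, 0.4, -0.3]
opening: 34.9
```

Emit:
arm_command(rows="0 0 0.004 0;0 0 0.003 0;0 0 0.001 0;0 0 0 0;0 0 0 0")

```text
t: 19.47
ee_pos: [442.2, 105.1, 16.3]
tcp_rot: [0.707, 0.707, -0.0, -0.0]
force: [0.0, 0.4, -1.8]
opening: 35.1
```

Emit:
arm_command(rows="0 0 0.001 0;0 0 0 0;0 0 0 0")

```text
t: 19.72
ee_pos: [442.5, 105.1, 15.4]
tcp_rot: [0.707, 0.707, -0.0, -0.0]
force: [-0.3, -0.2, -1.0]
opening: 34.9
```

Emit:
arm_command(rows="0 0 0.001 0;0 0 0 0;0 0 0 0")

```text
t: 19.97
ee_pos: [442.6, 105.1, 14.6]
tcp_rot: [0.707, 0.707, -0.001, -0.0]
force: [-0.0, 0.8, -1.5]
opening: 35.0
```

Emit:
arm_command(rows="0 0 0.0008 0;0 0 0 0;0 0 0 0")

```text
t: 20.22
ee_pos: [442.7, 105.1, 14.3]
tcp_rot: [0.707, 0.707, -0.001, -0.001]
force: [-1.8, 0.1, 4.8]
opening: 34.9
```

Contact; release and go up.

Emit:
arm_command(rows="0 0 0 0;0 0 0 0;0 0 0 0;0 0 0 0;0 0 0 0;0 0 0 0;0 0 -0.01 0;0 0 -0.03 0;0 0 -0.035 0;0 0 -0.035 0", hand=0, force=40)

```text
t: 21.05
ee_pos: [442.2, 104.8, 125.0]
tcp_rot: [0.707, 0.707, -0.002, -0.001]
force: [0.9, 1.5, -0.8]
opening: 85.3
```

Emit:
arm_command(rows="-0.01 0 -0.01 0;-0.03 0.005 -0.01 0;-0.035 0.005 0 0;-0.035 0.005 0 0;-0.035 0 0 0;-0.02 0 0 0;-0.011 0 0 0;0 0 0 0;0 0 0 0")

```text
t: 21.8
ee_pos: [458.1, -70.9, 144.1]
tcp_rot: [0.707, 0.707, -0.001, -0.001]
force: [-0.0, 0.5, -0.8]
opening: 85.4
```

Run:
```python
from h import *
s=robot.observe();print(s['ee_pos'])
for n in("scene","top"):
    p,d=cap(n);W=cloud(n,d);np.save(n+"3.npy",d);np.save(n+"3p.npy",p)
    cv2.imwrite(f"pics/{n}4.png",p[:,:,::-1])
    for k in HS:
        try: print(n,k,*matfit2(n,p,d,k))
        except Exception as e: print(n,k,'x')
    q=near(W,(443,105),65,19,27)
    if len(q)>10: print(n,'bur',len(q),cv2.minAreaRect(q[:,:2].astype(np.float32)))
    q=near(W,(455,-70),30,20,70)
    if len(q)>10: print(n,'drop',len(q),circ(q,16.5,(457,-71)))
```

```text
[458.08612419 -70.8616223  144.10300704]
scene red [ 439.3 -264.3   49.2] 3.6
scene green [598.9 175.1  47.3] 3.1
scene blue [451.1 -78.7  47.8] 3.4
scene yellow [440.9 103.5  48.8] 3.2
scene grey [446.  279.3  47.6] 3.3
scene bur 349 ((441.502685546875, 105.52743530273438), (37.57309341430664, 95.68507385253906), 0.06077951937913895)
scene drop 306 [456.3 -70.7]
top red [ 441.4 -262.2   49.2] 4.8
top green x
top blue x
top yellow x
top grey x
  return _methods._mean(a, axis=axis, dtype=dtype,
  ret = ret.dtype.type(ret / rcount)
```

View pics/scene4.png

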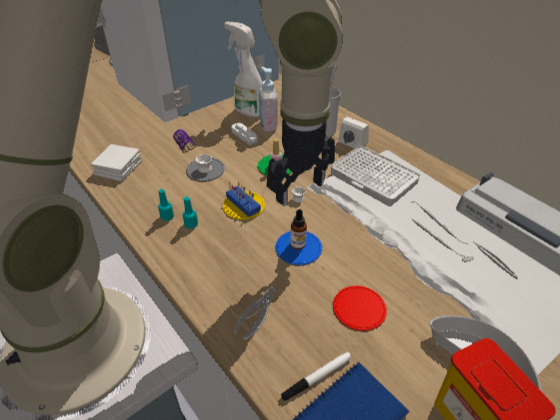

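Block sits on yellow (240,203), red mat is clear (360,307). Lower onto the dropper bottle.

Emit:
arm_command(rows="0 -0.001 0.015 0;0 0 0.02 0;0 0 0.02 0;0 0 0.015 0;0 0 0.01 0;0 0 0.006 0;0 0 0.004 0;0 0 0 0;0 0 0 0")

```text
t: 22.65
ee_pos: [457.2, -70.4, 54.3]
tcp_rot: [0.707, 0.708, -0.001, -0.001]
force: [1.4, -0.1, 0.1]
opening: 85.5
```

Emit:
arm_command(rows="0 0 0 0;0 0 0 0;0 0 0 0;0 0 0 0;0 0 0 0;0 0 0 0;0 0 0 0;0 0 0 0;0 0 0 0", hand=1)

```text
t: 23.4
ee_pos: [457.3, -70.8, 54.6]
tcp_rot: [0.707, 0.707, -0.001, -0.0]
force: [-0.1, -0.8, 7.3]
opening: 30.5
```

Emit:
arm_command(rows="0 0 -0.005 0;0 0 -0.015 0;0 0 -0.02 0;0 0 -0.02 0;-0.015 0 0 0;-0.025 -0.003 0 0;-0.03 -0.004 0 0;-0.03 -0.004 0 0;-0.03 -0.003 0 0;-0.025 -0.003 0 0")

```text
t: 24.23
ee_pos: [439.8, -227.8, 114.7]
tcp_rot: [0.707, 0.707, -0.001, -0.0]
force: [0.8, -0.1, -0.5]
opening: 31.0
```

Emit:
arm_command(rows="-0.02 0 0 0;-0.012 0 0 0;-0.005 0 0 0;0 0 0 0;0 0 0.015 0;0 0 0.015 0;0 0 0.012 0;0 0 0.008 0;0 0 0 0;0 0 0 0")

```text
t: 25.07
ee_pos: [440.2, -261.9, 64.2]
tcp_rot: [0.707, 0.708, -0.001, -0.001]
force: [-0.3, -0.8, -0.5]
opening: 30.4
```

Emit:
arm_command(rows="-0.001 0 0.004 0;0 0 0.003 0;0 0 0.001 0;0 0 0.0005 0;0 0 0 0;0 0 0 0")

```text
t: 25.57
ee_pos: [440.3, -263.8, 55.9]
tcp_rot: [0.707, 0.707, -0.001, -0.001]
force: [1.2, -0.4, -0.5]
opening: 30.7
```

Emit:
arm_command(rows="0 0 0.001 0;0 0 0 0;0 0 0 0")

```text
t: 25.82
ee_pos: [440.2, -263.8, 54.8]
tcp_rot: [0.707, 0.707, -0.001, -0.001]
force: [0.6, -0.3, -0.9]
opening: 30.7
```

Emit:
arm_command(rows="0 0 0.0008 0;0 0 0 0;0 0 0 0")

```text
t: 26.07
ee_pos: [440.4, -263.9, 54.6]
tcp_rot: [0.707, 0.707, -0.001, -0.0]
force: [-1.5, 0.9, 8.2]
opening: 30.7
```

Emit:
arm_command(rows="0 0 0 0;0 0 0 0;0 0 0 0;0 0 0 0;0 0 0 0;0 0 0 0;0 0 -0.01 0;0 0 -0.025 0;0 0 -0.03 0;0 0 -0.03 0", hand=0)

```text
t: 26.9
ee_pos: [439.7, -263.6, 149.7]
tcp_rot: [0.707, 0.707, -0.002, -0.001]
force: [-0.1, 0.0, 0.4]
opening: 85.4
```

Emit:
arm_command(rows="0.02 0 0 0;0.035 0.001 0 0;0.035 0.001 0 0;0.035 0.001 0 0;0.035 0.001 0 0;0.035 0.001 0 0;0.035 0.001 0 0;0.035 0.001 0 0;0.035 0.001 0 0;0.035 0 0 0")

```text
t: 27.73
ee_pos: [448.1, 73.0, 148.8]
tcp_rot: [0.707, 0.707, -0.001, -0.001]
force: [-0.6, 0.3, 0.4]
opening: 85.4
```

Emit:
arm_command(rows="0.035 0 0 0;0.035 0 0 0;0.035 0 0 0;0.035 0 0 0;0.03 0 0 0;0.02 0 0 0;0.013 0 0 0;0.006 0 0 0;0 0 0 0;0 0 0 0")

```text
t: 28.57
ee_pos: [448.1, 279.0, 148.7]
tcp_rot: [0.707, 0.707, -0.001, -0.0]
force: [0.5, 0.2, -0.7]
opening: 85.3
```

Run:
```python
from h import *
s=robot.observe();print(s['ee_pos'])
for n in("scene","top"):
    p,d=cap(n);W=cloud(n,d)
    cv2.imwrite(f"pics/{n}5.png",p[:,:,::-1])
    for k in ('red','blue'):
        print(n,k,*matfit2(n,p,d,k))
    for nm,c,R,z0,z1,r in [('cup',(448,281),30,24,40,21),('drop',(440,-263),30,20,70,16.5),('dropcap',(440,-263),30,85,110,6)]:
        q=near(W,c,R,z0,z1)
        if len(q)>10: print(n,nm,len(q),circ(q,r,c),q[:,2].max().round(1),cv2.minEnclosingCircle(q[:,:2].astype(np.float32)))
```

```text
[448.06656417 278.99941034 148.66408831]
scene red [ 438.6 -264.8   49.3] 3.6
scene blue [451.1 -78.6  47.8] 3.5
scene cup 127 [446.1 278.5] 37.0 ((445.2987365722656, 280.6666259765625), 22.243085861206055)
scene drop 376 [ 439.5 -263.9] 69.8 ((437.26043701171875, -265.2537841796875), 16.8100643157959)
scene dropcap 72 [ 439.3 -263.9] 105.2 ((438.1248474121094, -264.56805419921875), 6.856080532073975)
top red [ 441.4 -262.6   49.3] 4.4
top blue [455.1 -75.6  46.6] 4.4
top cup 258 [446.6 277.7] 39.6 ((447.71063232421875, 281.46685791015625), 21.11435890197754)
top drop 245 [ 440.5 -264.1] 69.8 ((440.26275634765625, -262.7400207519531), 16.92153549194336)
top dropcap 64 [ 440.6 -263.6] 106.2 ((440.70220947265625, -262.7645568847656), 6.836986064910889)
```

View pics/scene5.png

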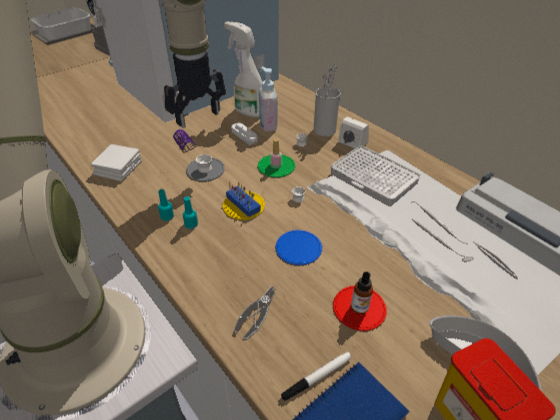

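Dropper stands on red (362,295); the cup is on grey (205,162). Down onto the cup (TCP +1.5 mm y, z to about 14).

Emit:
arm_command(rows="0.0015 0 0.02 0;0 0 0.03 0;0 0 0.03 0;0 0 0.02 0;0 0 0.015 0;0 0 0.01 0;0 0 0.006 0;0 0 0 0;0 0 0 0")

```text
t: 29.42
ee_pos: [448.1, 280.8, 18.0]
tcp_rot: [0.707, 0.707, -0.001, -0.001]
force: [0.5, 0.7, -0.1]
opening: 85.6
```

Emit:
arm_command(rows="0 0 0.004 0;0 0 0 0;0 0 0 0;0 0 0 0;0 0 0 0;0 0 0 0;0 0 0 0;0 0 0 0;0 0 0 0", hand=1)

```text
t: 30.17
ee_pos: [447.8, 281.9, 14.1]
tcp_rot: [0.707, 0.707, -0.001, -0.001]
force: [-0.5, -0.4, 6.4]
opening: 38.9
```

Emit:
arm_command(rows="0 0 -0.01 0;0 0 -0.025 0;0 0 -0.03 0;0 0 -0.03 0;-0.015 0 -0.005 0;-0.03 0.001 0 0;-0.035 0.001 0 0;-0.035 0.001 0 0;-0.035 0.001 0 0;-0.035 0.001 0 0")

```text
t: 31.0
ee_pos: [452.5, 95.0, 113.6]
tcp_rot: [0.707, 0.708, -0.001, -0.001]
force: [1.1, 0.0, -0.8]
opening: 39.5
```

Emit:
arm_command(rows="-0.035 0 0 0;-0.035 0 0 0;-0.035 0 0 0;-0.03 0 0 0;-0.02 0 0 0;-0.012 0 0 0;-0.006 0 0 0;0 0 0 0;0 0 0 0")

```text
t: 31.75
ee_pos: [452.9, -75.9, 113.7]
tcp_rot: [0.707, 0.707, -0.001, -0.001]
force: [-0.7, -0.3, -2.0]
opening: 39.0
```

Emit:
arm_command(rows="-0.001 0 0.015 0;0 0 0.025 0;0 0 0.02 0;0 0 0.015 0;0 0 0.01 0;0 0 0.006 0;0 0 0.004 0;0 0 0.002 0;0 0 0 0;0 0 0 0")

```text
t: 32.58
ee_pos: [453.2, -77.1, 17.2]
tcp_rot: [0.707, 0.708, -0.001, -0.0]
force: [0.7, 0.4, -0.5]
opening: 39.0
```

Emit:
arm_command(rows="0 0 0.001 0;0 0 0.001 0;0 0 0.0005 0;0 0 0 0;0 0 0 0")

```text
t: 33.0
ee_pos: [453.0, -77.3, 14.4]
tcp_rot: [0.707, 0.707, -0.001, -0.001]
force: [-0.5, 0.3, -0.8]
opening: 39.4
```

Emit:
arm_command(rows="0 0 0.0006 0;0 0 0 0;0 0 0 0")

```text
t: 33.25
ee_pos: [453.0, -77.4, 14.1]
tcp_rot: [0.707, 0.707, -0.001, -0.0]
force: [-0.9, 0.1, 6.9]
opening: 39.1
```

Contact; release, rise, and draw away sideways so both cameras can see.

Emit:
arm_command(rows="0 0 0 0;0 0 0 0;0 0 0 0;0 0 0 0;0 0 0 0;0 0 0 0;0 0 -0.01 0;0 0 -0.035 0;0 0 -0.04 0;0 0 -0.04 0", hand=0)

```text
t: 34.08
ee_pos: [452.1, -77.3, 139.8]
tcp_rot: [0.707, 0.707, -0.002, -0.002]
force: [1.9, 1.2, -0.2]
opening: 85.4
```

Emit:
arm_command(rows="-0.02 0 -0.02 0;-0.035 0 -0.02 0;-0.035 0 0 0;-0.035 0 0 0;-0.035 0 0 0;-0.035 0 0 0;-0.03 0 0 0;-0.02 0 0 0;0 0 0 0;0 0 0 0")

```text
t: 34.92
ee_pos: [452.9, -323.1, 178.7]
tcp_rot: [0.708, 0.707, -0.001, -0.001]
force: [-0.1, 0.6, 0.6]
opening: 85.1
```

Run:
```python
from h import *
s=robot.observe();print(s['ee_pos'],s['t'])
for n in("scene","top"):
    p,d=cap(n);W=cloud(n,d)
    cv2.imwrite(f"pics/{n}6.png",p[:,:,::-1])
    for k in HS:
        try: print(n,k,*matfit2(n,p,d,k))
        except Exception: print(n,k,'x')
    for nm,c,R,z0,z1,r in [('cup',(453,-77),30,24,40,21),('drop',(440,-263),30,20,70,16.5),('var',(600,176),30,12,36,15.5)]:
        q=near(W,c,R,z0,z1)
        if len(q)>10: print(n,nm,len(q),circ(q,r,c),q[:,2].max().round(1),cv2.minEnclosingCircle(q[:,:2].astype(np.float32)))
    q=near(W,(443,105),65,19,27)
    if len(q)>10: print(n,'bur',len(q),cv2.minAreaRect(q[:,:2].astype(np.float32)))
```

```text
[ 452.90904199 -323.08555418  178.68614545] 34.9167
scene red [ 439.1 -264.4   49.3] 3.5
scene green [598.5 174.   47.9] 3.3
scene blue [451.  -79.1  47.7] 3.5
scene yellow [440.6 103.5  48.7] 3.3
scene grey [447.1 279.6  47.9] 3.4
scene cup 187 [449.1 -80.4] 37.9 ((451.09344482421875, -77.17594909667969), 22.408267974853516)
scene drop 378 [ 439.4 -263.9] 70.0 ((437.33270263671875, -265.3063659667969), 16.638633728027344)
scene var 92 [599.4 176.8] 35.0 ((595.5338134765625, 172.86334228515625), 14.570573806762695)
scene bur 350 ((440.57965087890625, 105.74901580810547), (95.59358978271484, 36.97316360473633), 89.9539794921875)
top red [ 442.8 -259.5   45.6] 4.5
top green [602.  177.5  48.9] 4.5
top blue [455.1 -75.6  46.2] 4.5
top yellow [443.5 106.2  48.9] 4.4
top grey [449.6 282.4  48.3] 4.4
top cup 245 [451.3 -75.6] 39.6 ((453.76519775390625, -78.01658630371094), 21.02143669128418)
top var 55 [600.2 177. ] 35.5 ((598.2186279296875, 175.96780395507812), 15.365975379943848)
top bur 779 ((441.7633056640625, 107.08963012695312), (35.58821487426758, 89.63968658447266), 0.3036833107471466)
```

View pics/scene6.png

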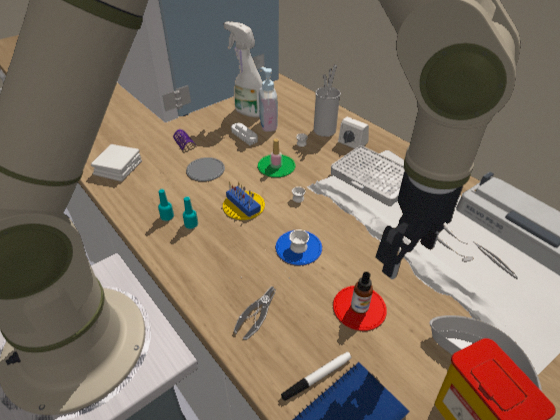

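View pics/top6.png

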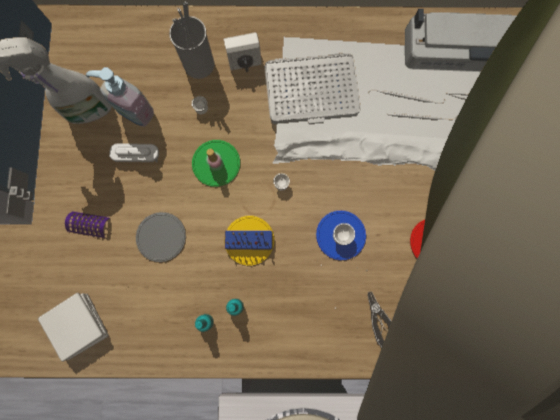

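All four things stand upright on their own mats: cup (299,240), dropper (362,295), varnish (277,157) and block (242,201) in the scene view. The grey mat (205,169) is empty. Offsets from the mat centres are about 1–3 mm in either view.

```bash
python3 -c "
from station import robot
print(robot.finish_job())"
```

```text
the job is handed in; nothing more can be done
None
```

I set all four things upright on their own mats, with the grey mat empty at the end, and handed the job in at about 35 s of the 128 s allowed. I parked the cup on grey. Then I moved the varnish bottle from yellow to green, the block from red to yellow and the dropper bottle from blue to red. Last, the cup went from grey to blue.

**Last checks:** the final pictures show everything upright, the gripper open and clear, and each thing within about 1–3 mm of its mat's centre. The highest force reading I saw was about 20 N, while closing on the block.

**Disagreements and gaps:**
- **Mat centres:** the two cameras differ by about 2–4 mm, so I placed to the mean of the two.
- **Dropper bottle:** the arm hid part of the red mat from the top camera in the last picture. The bottle's final position rests on the scene camera, backed by an earlier two-view check that agreed to about 1 mm.
- **Cup:** the side-fit circle puts the cup about 2–4 mm from the blue mat's centre. The enclosing circle of its rim and the arm's release position agree with each other to about 2 mm.

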